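# Click the hair dryer's battery pack onto its charger

## Robot

A 7-joint arm with a two-finger parallel gripper is mounted at the origin on the work surface. World frame = base frame: x ahead of the robot, y to its left, z up, the work surface at z = 0. Lengths are in mm, angles in rad, forces in N, time in s.
With the tool pointing down it reaches from about 350 to 900 mm from the base axis. Payload 19.9 kg.
Tool frame: the origin (TCP) lies at the very end of the fingers, on their centre line; the grasp point (between the pads) lies 19 mm behind it; z points along the fingers, y is the direction in which the jaws open and shut (so a half turn about z gives the same grasp; the last joint's range is limited). The gripper opens to 85 mm and grips with 20 to 120 N. Pads are 22 mm wide; open, the fingers measure 114 mm over their backs; the gripper's body (76 mm by 85 mm) begins 54 mm behind the grasp point. The pads swing forward as they close: fully open they stand 13 mm farther back than shut.
Start: joints at [1.2, 0.417, -0.01, 1.614, 0.005, 1.111, -0.053], TCP at [201.812, -591.501, 231.26] pointing down, gripper open.
Joint ranges: [-2.81, 2.81], [-0.39, 2.02], [-1.27, 1.25], [0.06, 2.57], [-1.19, 4.33], [0.19, 2], [-2.82, 2.82]. Speed limits (rad/s): [1.89, 1.89, 2.39, 2.39, 3.01, 3.01, 3.01].

## Interface

Orientations are given as a unit quaternion [x, y, z, w].
In Python, from plant import arm gives the robot as it stands.
- The arm moves only by the shell command python3 -m creep 'ROWS' [FORCE]. ROWS is JSON, one flat list of numbers, 7 for each row, row after row: the finger opening in mm, from 0 to 85.4, then the shift along the tool's x, y, z in mm, then the turn, a rotation vector about the tool's x, y, z in rad. A call has 1 to 8 rows; each row is the pose to reach, as a shift and turn from the pose commanded when the call began, along the tool's axes at that moment; what a row does not reach only later rows make up. A row lasts 1/12 s, in which the tool goes at most 41.7 mm and 7.16 degrees, less where a joint would pass 70% of its speed; a pose out of reach is approached as far as the arm can. A call with a gripper value outside its range is refused whole. The fingers move at their own pace and stop on an object; FORCE is the grip in N (left out, the last holds). Time passes only in rows, so rows that repeat a pose let the fingers close. It gives the time, the measured TCP pose, the force and the opening at its end, in the units of the state.
- arm.read_state(): the state, without advancing time (a new reading comes with each control period).
- arm.grab_frame(name): name is "side" or "top" or "wrist"; returns (picture, depth): 480x640x3 uint8, red, green, blue; 480x640 float32, mm along the optical axis (not along the pixel's ray), 0 where there is no reading.
- arm.camera_model(name): a dict with "intrinsics" (3x3 intrinsics, pixels), "k1" (the pictures are not rectified: a ray, as slopes to the right and down, at radius r is drawn at 1 + k1 r^2 times it, then the intrinsics apply), "world_to_cam" (4x4, takes a point from world to camera coordinates). Camera axes: x right, y down, z forward; pixel columns grow to the right and rows downward; lengths in mm; the calibration is good to about 2 mm. A picture is of the moment at which its call begins: read the wrist's pose just before it. camera_model takes no time and is no camera call; for the wrist camera it gives the pose at the moment of the call.
- arm.close_job(): hands the job in, once; it reports no verdict.
The state is a dict: "t": time; "joints": joint angles; "dq": joint speeds; "joint_efforts": joint torques, N m; "tool_pos": TCP position; "tool_rot": TCP orientation; "contact_force": force on the tool from outside, world axes, zero at the start; "wrist_torque": the same for the moment, N m; "finger_gap": opening from 0.0 (shut) to 1.0 (fully open).
Only numpy, scipy, OpenCV 4.12 (cv2) and the standard library are available. Lean on these libraries where they do the work, as an engineer would, in place of code of your own. Each camera call takes 0.05 s, during which the arm holds its last target.

## Task

Put the hair dryer's pink battery pack on its charger: set it down on the open deck in front of the aluminium tongue, contacts leading, and let go, then push it from behind, gently, along the tongue until both catches click and it is fully home. Then hook a finger in the valley across its top and give the black lip a light backward tug to make sure that the catches hold, and leave it fully home with the other things on the vanity undisturbed.

Things in the scene. Friction and masses are not known exactly. Their poses are not given: they have to be found in the camera images.
- pack: Dusty-rose hair dryer battery pack, 110 long (x) x 58 wide (y) x 50 high mm, 0.25 to 0.5 kg, right way up. Origin: centre of its underside; +x to its nose, the end with four copper contacts, which leads onto the charger. Straight sides. Rear face at x = -55 up to 32 mm height, set back to -46 above. Across its whole top a finger valley, x = -15 to +25, floor at 32 mm, humps before and behind.
- pack_nose (a point): Middle of the pack's nose end, at its underside (pack x = +55 mm). The channel that takes the tongue opens here: along the whole underside, 43 wide and 16 high, flared to 49 at the nose, narrowed below to a 36 mm slit by 6 mm thick lips. 17 to 31 mm behind the nose a slot in either channel wall takes the catches.
- pull_lip: Black rubber strip on the rear wall of the pack's finger valley, to tug backwards. Its frame coincides with the pack's: the face to pull looks to +x, at x = -15 mm, 54 wide, 33 to 46 mm above the pack's underside. A light tug is 3 to 8 N.
- charger: Charcoal charger, screwed down, 200 long (x -110 to +90) x 92 wide mm. Origin on the vanity top; the pack is pushed on along +x, the open end is -x. Deck 20 mm high, open from x = -110 to -45; then side walls, y = 36 to 44 either side, 50 high. Back housing x = 66 to 90, 70 high. A pack that is home has its origin at x = +5, y = 0, z = 20, with 1 to 2 mm of play backwards.
- tongue_tip (a point): Round tip of the tongue (rail), charger x = -15 mm, z = 33.5 (flange top). T section: aluminium flange 40 wide, 7.5 to 13.5 mm above the deck, tip radius 20, on a web 32 wide; runs to the terminal. The pack's lips go under the flange, about 1.5 mm free either side. Only friction resists until the pack's nose is at charger x = 30; then the catches resist (see them).
- landing (a point): Point on the charger's open deck (20 mm above the vanity top, charger x = -80 mm) where the pack's origin can be set down: the nose is then 10 mm short of the tongue's tip and the rear end overhangs the deck's edge by 25 mm, steadily.
- home (a point): Where the pack's origin is when fully home: charger x = +5 mm, on the deck.
- terminal: Black terminal block with copper blades on the charger's back housing: the stop for the pack's nose, at charger x = +60 mm. Its frame coincides with the charger's. Delicate: a push of over 40 N on it is ramming.
- catch_left (a joint): Sprung brass catch in the tongue's left flank, charger x = +36 mm. 0: sprung out, when free or engaged in the pack's slot; about 0.0025 m when pressed in by the pack's channel wall; at most 0.005. Together the two resist the push by 5 to 14 N over most of the last 20 mm, then spring into the slots as the pack comes home; they hold a backward tug of up to about 12 N, a hard pull slips off.
- catch_right (a joint): The same catch in the tongue's right flank.
- mirror_stand: Chrome spring clip stand gripping a small round white mirror, 204 high, base 100 across mm. Origin under its middle. Bystander.
- compact: Beige square plastic compact, 78 x 78 x 17 mm. Origin under its middle. Bystander.
- jar: Frosted glass jar with white screw lid, 66 across, 63 high mm. Origin under its middle. Bystander.
- nail_clipper: Chrome nail clipper, 82 x 14 x 16 mm, lying. Origin under its middle. Bystander.
- comb: Blue plastic comb, 180 x 40 x 5 mm, lying. Origin under its middle. Bystander.
Mind the look-alikes: they are no part of the job. Several things look just like the pack: the one meant starts farthest to the robot's left.

How it is judged (in metres and radians):
On the way, in this order (a step that is already met when the one before it is completed fails the run):
1. the pack stands on the charger's open deck in front of the tongue, roughly in line with it, and has been let go (x of pack in the frame of charger between -0.12 and -0.03 m and y of pack in the frame of charger between -0.015 and 0.015 m and z of pack in the frame of charger between 0.016 and 0.025 m and angle between the x axis of pack and the x axis of charger, either way round below 0.25 rad and contact force between the fingers and pack below 0.1 N), for 0.2 s.
2. the pack is pushed home and both catches have sprung into its slots (x of pack in the frame of charger between 0.001 and 0.008 m and value of joint each of catch_left, catch_right below 0.0015 m), for 0.2 s.
3. the pack's lip is tugged with 2 N or more and the catches hold it (contact force between the fingers and pull_lip above 2 N and x of pack in the frame of charger above 0.001 m and value of joint each of catch_left, catch_right below 0.002 m), for 0.15 s.
At the end, for the whole second after the job is handed in: The pack sits on the charger's tongue, its origin within 4 mm short of fully home along the tongue and within 5 mm of it overall, in line within 0.06 rad, both catches sprung out into its slots (less than 1.5 mm pressed in), at rest (all of step 2 and horizontal distance between pack and home below 0.005 m and z of pack in the frame of charger between 0.016 and 0.025 m and angle between the x axis of pack and the x axis of charger, either way round below 0.06 rad and linear speed of pack below 0.01 m/s); the robot touches nothing.
It fails at once if the pack is rammed into the terminal block (over 40 N) (contact force between pack and terminal above 40 N).
It fails at once if the pack is dropped (height (world z) of pack above 0.035 m and contact force between the fingers and pack below 0.02 N).
It fails at once if the mirror stand is moved or tipped (distance of mirror_stand from where it was at the start of the episode above 0.02 m or angle between mirror_stand's own z axis and vertical above 0.3 rad).
It fails at once if another bystander is moved (distance of any of compact, jar, nail_clipper, comb from where it was at the start of the episode above 0.02 m).
It also fails if it takes over 56 s, if anything falls off the work surface, if the arm or the gripper's body presses on something with over 40 N, if the wrist force passes 120 N, or if a joint passes its speed limit or range.

## Working session

There is one attempt and no reset: what is moved stays moved. The work goes in short steps, Python scripts to look and compute and a shell command to move; the robot and the scene stay as the last step left them, time stands still between calls to the robot, and variables do not carry over. Pictures are saved under pics/ and viewed, and the job is handed in when it is done.

```bash
ls; mkdir -p pics; python3 - <<'E'
from plant import arm
import cv2
s=arm.read_state();print(s)
import numpy as np
for n in("top","side","wrist"):
    m=arm.camera_model(n);print(n,m)
    p,d=arm.grab_frame(n);cv2.imwrite(f"pics/{n}0.png",p[:,:,::-1]);np.save(f"pics/{n}0.npy",d)
E
```

```text
pics
{'t': 0.0, 'joints': array([ 1.20049455,  0.41797666, -0.01031076,  1.61423778,  0.00469817,
        1.11069437, -0.0529992 ]), 'dq': array([-0.00177592, -0.00176499, -0.00019552,  0.00151153, -0.00079099,
        0.00113126, -0.0007313 ]), 'joint_efforts': array([ 3.11799295e-04, -8.64443278e+01,  6.79101627e-01, -4.34904563e+01,
        1.90500735e-02,  7.51164596e-03,  5.97527787e-05]), 'tool_pos': array([ 201.68879254, -591.16125583,  230.63182087]), 'tool_rot': array([ 9.86515102e-01,  1.63668986e-01, -1.49941920e-04, -6.28498662e-04]), 'contact_force': array([ 0.31718184, -1.13810609, -0.73952146]), 'wrist_torque': array([-0.04253165,  0.00797784, -0.04147213]), 'finger_gap': 1.0019711259818003}
top {'intrinsics': array([[606.02581982,   0.        , 321.20120375],
       [  0.        , 606.02581982, 239.10028229],
       [  0.        ,   0.        ,   1.        ]]), 'k1': 0.05673513704788943, 'world_to_cam': array([[ 2.72275635e-02, -9.99549499e-01,  1.26277285e-02,
        -1.83405840e+01],
       [-9.91490253e-01, -2.86124458e-02, -1.26997665e-01,
         5.82908440e+02
[... 598 characters left out ...]
18e-01, -6.20722700e-01,
         7.58299086e+02],
       [ 0.00000000e+00,  0.00000000e+00,  0.00000000e+00,
         1.00000000e+00]])}
wrist {'intrinsics': array([[418.48700367,   0.        , 325.05542539],
       [  0.        , 418.48700367, 235.31966329],
       [  0.        ,   0.        ,   1.        ]]), 'k1': -0.025019232375361786, 'world_to_cam': array([[ 3.22589643e-01, -9.46538910e-01, -1.20223584e-04,
        -6.24040949e+02],
       [-8.96540821e-01, -3.05590539e-01,  3.20669579e-01,
        -4.15136416e+01],
       [-3.03562973e-01, -1.03336900e-01, -9.47191114e-01,
         3.79854200e+02],
       [ 0.00000000e+00,  0.00000000e+00,  0.00000000e+00,
         1.00000000e+00]])}
```

View pics/top0.png

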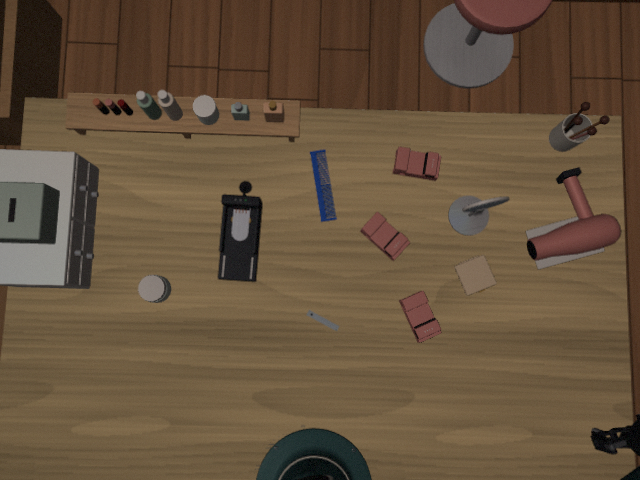

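View pics/side0.png

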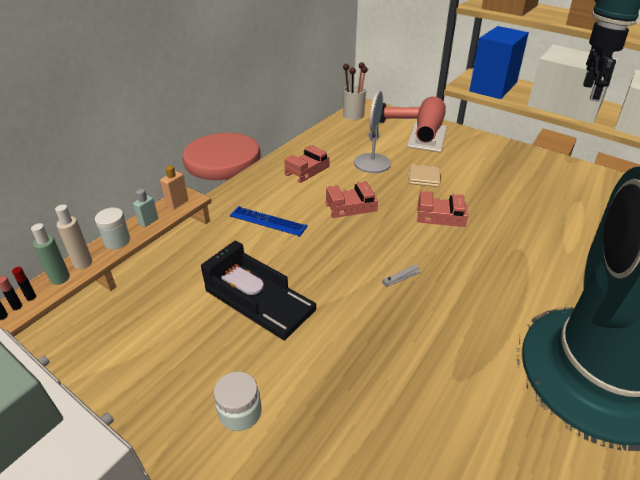

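```bash
cat > h.py <<'E'
import numpy as np,cv2
def ray(m,u,v):
    K=m["intrinsics"];xd=(np.array([u,v],float)-[K[0,2],K[1,2]])/[K[0,0],K[1,1]]
    x=xd.copy()
    for _ in range(20): x=xd/(1+m["k1"]*(x@x))
    return np.append(x,1)
def onz(m,u,v,z):
    T=m["world_to_cam"];R=T[:3,:3];c=-R.T@T[:3,3];d=R.T@ray(m,u,v)
    return c+d*(z-c[2])/d[2]
def proj(m,P):
    T=m["world_to_cam"];p=T[:3,:3]@np.asarray(P,float)+T[:3,3];x=p[:2]/p[2];x=x*(1+m["k1"]*(x@x))
    K=m["intrinsics"];return np.array([K[0,0]*x[0]+K[0,2],K[1,1]*x[1]+K[1,2]])
def cloud(m,d):
    # per-pixel world points
    K=m["intrinsics"];v,u=np.mgrid[:480,:640]
    xd=np.stack([(u-K[0,2])/K[0,0],(v-K[1,2])/K[1,1]],-1);x=xd.copy()
    for _ in range(20): x=xd/(1+m["k1"]*(x**2).sum(-1,keepdims=True))
    p=np.concatenate([x*d[...,None],d[...,None]],-1)
    T=m["world_to_cam"];return (p-T[:3,3])@T[:3,:3]
E
python3 - <<'E'
import cv2,numpy as np
p=cv2.imread("pics/top0.png")
a=cv2.resize(p[200:275,345:425],None,fx=7.5,fy=7.5,interpolation=cv2.INTER_CUBIC)
b=cv2.resize(p[170:295,200:280],None,fx=4.5,fy=4.5,interpolation=cv2.INTER_CUBIC)
cv2.imwrite("pics/a1.png",a);cv2.imwrite("pics/b1.png",b)
E
```

```text
(no output)
```

View pics/a1.png

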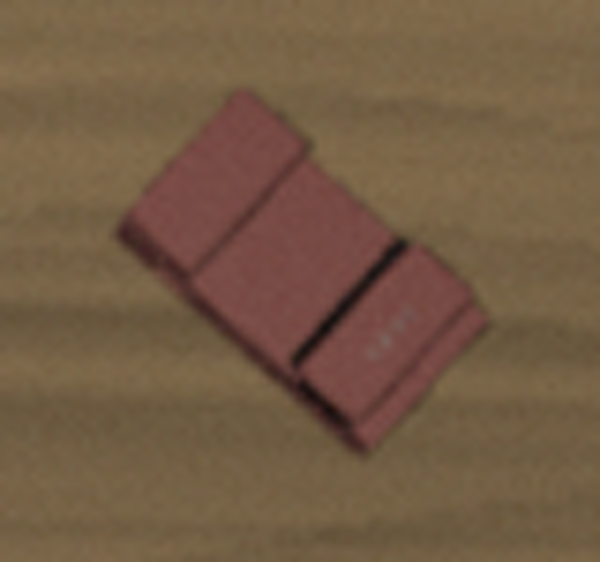

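View pics/b1.png

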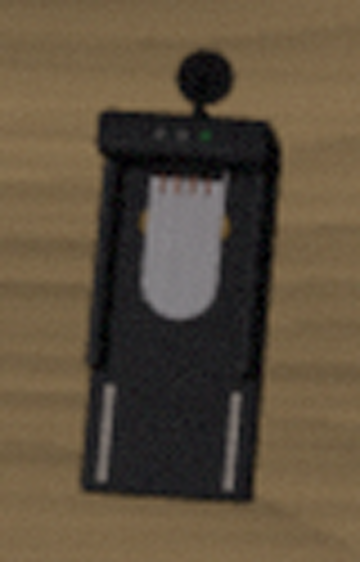

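```bash
cat > fit.py <<'E'
from h import *
from scipy.optimize import least_squares
def fit(m,pts,g):
    # pts: (u,v,objx,objy,objz)
    def f(q):
        c,s=np.cos(q[2]),np.sin(q[2]);r=[]
        for u,v,x,y,z in pts:
            r+=list(proj(m,[q[0]+c*x-s*y,q[1]+s*x+c*y,z])-[u,v])
        return r
    o=least_squares(f,g,loss="soft_l1",x_scale=[10,10,.1]);return o.x,np.array(o.fun).reshape(-1,2)
E
python3 - <<'E'
from fit import *
from plant import arm
m=arm.camera_model("top")
A=[(240,88,55,-29,50),(120,228,55,29,50),(308,145,25,-29,50),(190,272,25,29,50),(405,240,-15,-29,50),(295,360,-15,29,50),(472,298,-46,-29,50),(350,420,-46,29,50),(490,322,-55,-29,32),(365,455,-55,29,16)]
A=[(345+(a+.5)/7.5-.5,200+(b+.5)/7.5-.5,*r) for a,b,*r in A]
B=[(82,490,-110,46,20),(250,498,-110,-46,20),(103,112,90,46,70),(270,125,90,-46,70),(180,320,-15,0,33.5),(93,368,-45,44,50),(250,378,-45,-44,50)]
B=[(200+(a+.5)/4.5-.5,170+(b+.5)/4.5-.5,*r) for a,b,*r in B]
c=onz(m,385,236,50)
for P,g in((A,[*c[:2],.7]),(B,[*onz(m,240,240,30)[:2],0])):
    q,r=fit(m,P,g);print(q.round(3));print(r.round(1).tolist())
d=np.load("pics/top0.npy");W=cloud(m,d)
for u,v in((385,236),(372,230),(240,270),(330,290),(240,202)):print(W[v,u].round(1))
for u,v in((468,215),(505,200),(475,275),(323,185),(323,320),(153,289),(416,163),(421,317)):print(onz(m,u,v,20).round(0))
E
```

```text
[ 596.037 -156.273    0.86 ]
[[0.0, -0.4], [-0.0, -1.5], [0.3, 0.3], [-0.0, 1.0], [-0.2, -1.3], [-1.5, 0.5], [0.6, -0.4], [0.8, 1.1], [-0.2, -0.2], [-0.2, 0.3]]
[ 5.88842e+02  1.94806e+02 -4.10000e-02]
[[-0.2, 0.6], [0.5, 1.4], [-0.6, -0.7], [1.0, -0.9], [-0.2, 0.1], [-1.3, -0.3], [0.7, 0.1]]
[ 595.8 -156.6   32.9]
[ 606.5 -122.8   54.1]
[504.7 193.   15.1]
[462.7 -27.2   3.9]
[662.1 193.3  70.5]
[ 655. -361.   20.]
[ 695. -452.   20.]
[ 508. -377.   20.]
[720.  -3.  20.]
[390. -12.  20.]
[453. 398.  20.]
[ 783. -232.   20.]
[ 404. -247.   20.]
```

```bash
cat > go.py <<'E'
import sys,numpy as np
from scipy.spatial.transform import Rotation as R
from plant import arm
s=arm.read_state();x,y,z,yaw=map(float,sys.argv[1:5])
R0=R.from_quat(s["tool_rot"])
Rt=R.from_euler("z",yaw)*R.from_euler("x",np.pi)
sh=R0.inv().apply(np.array([x,y,z])-s["tool_pos"]);rv=(R0.inv()*Rt).as_rotvec()
ax=R0.as_matrix()
print("t",s["t"],"pos",s["tool_pos"].round(1),"yaw",np.arctan2(ax[1,0],ax[0,0]).round(3),"F",s["contact_force"].round(1),"gap",round(s["finger_gap"],3))
print("shift",sh.round(1),"norm",np.linalg.norm(sh).round(1),"turn",rv.round(4))
E
python3 go.py 560 -190 250 0.86
python3 - <<'E'
from plant import arm
import numpy as np
T=arm.camera_model("wrist")["world_to_cam"];print(-T[:3,:3].T@T[:3,3])
E
```

```text
t 0.15 pos [ 201.7 -591.3  230.8] yaw 0.329 F [-1.1  0.8  0.2] gap 0.998
shift [ 468.6 -264.1  -19. ] norm 538.3 turn [-9.000e-04 -2.000e-04 -5.312e-01]
[ 279.40905847 -564.13717803  373.11568226]
```

```bash
python3 -m creep '[85,40,-22,-2,0,0,-0.05, 85,75,-42,-3,0,0,-0.1, 85,110,-62,-4,0,0,-0.15, 85,145,-82,-6,0,0,-0.2, 85,180,-102,-8,0,0,-0.25, 85,215,-121,-9,0,0,-0.3, 85,250,-141,-10,0,0,-0.35, 85,285,-161,-12,0,0,-0.4]'; python3 go.py 575 -175 250 0.86
```

```text
t: 0.82
tool_pos: [420.4, -345.4, 243.3]
tool_rot: [0.934, 0.357, -0.0, -0.0]
contact_force: [1.8, -1.0, 0.4]
finger_gap: 0.991
t 0.8167 pos [ 420.4 -345.4  243.3] yaw 0.731 F [ 1.8 -1.   0.4] gap 0.991
shift [228.8 -23.6  -6.8] norm 230.1 turn [-2.000e-04  1.000e-04 -1.289e-01]
```

```bash
python3 -m creep '[85,38,-4,-1,0,0,-0.03, 85,76,-8,-2,0,0,-0.06, 85,114,-12,-3,0,0,-0.09, 85,152,-16,-4,0,0,-0.11, 85,190,-20,-6,0,0,-0.12, 85,215,-22,-6,0,0,-0.13, 85,229,-24,-7,0,0,-0.13, 85,229,-24,-7,0,0,-0.13]'; python3 - <<'E'
from plant import arm
import cv2,numpy as np,pickle
m=arm.camera_model("wrist");p,d=arm.grab_frame("wrist")
cv2.imwrite("pics/w1.png",p[:,:,::-1]);np.save("pics/w1.npy",d);pickle.dump(m,open("pics/w1.pkl","wb"))
E
python3 go.py 575 -175 250 0.86
```

```text
t: 1.48
tool_pos: [575.9, -173.6, 250.0]
tool_rot: [0.908, 0.418, 0.0, -0.001]
contact_force: [0.6, 0.6, 0.2]
finger_gap: 0.995
t 1.5333 pos [ 574.7 -175.7  249.9] yaw 0.86 F [ 0.2 -1.3 -0.1] gap 0.996
shift [ 0.8 -0.3 -0.1] norm 0.8 turn [-0.0008  0.      0.0005]
```

View pics/w1.png

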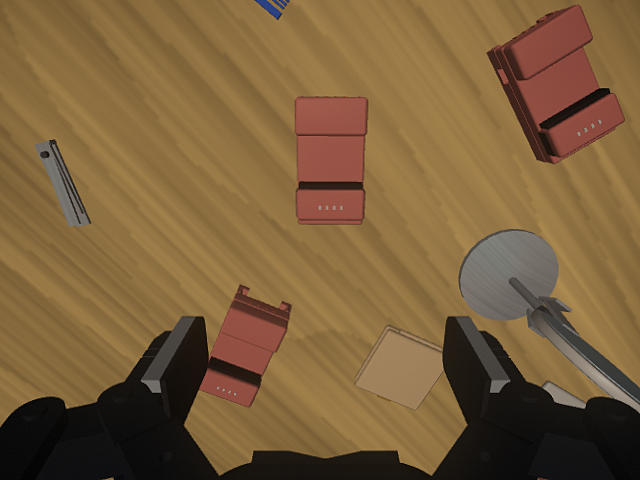

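```bash
python3 - <<'E'
from fit import *
import pickle
m=pickle.load(open("pics/w1.pkl","rb"))
A=[(296,97,55,29,50),(367,97,55,-29,50),(296,135,25,29,50),(367,135,25,-29,50),(298,188,-15,29,50),(364,188,-15,-29,50),(297,220,-46,29,50),(364,220,-46,-29,50),(298,182,-15,29,32),(363,182,-15,-29,32)]
q,r=fit(m,A,[596,-156,.86]);print(q);print(r.round(1).tolist())
W=cloud(m,np.load("pics/w1.npy"))
for u,v in((331,115),(331,160),(331,205),(200,160)):print(W[v,u].round(1))
row=W[160,285:380];print([(285+i,*p.round(0)) for i,p in enumerate(row) if i%6==0])
E
```

```text
[ 595.74760698 -156.99404083    0.85893462]
[[-1.7, -0.1], [1.8, 0.2], [-0.9, 1.2], [0.5, 1.4], [-2.0, -2.6], [1.8, -2.4], [-0.3, 1.1], [0.6, 1.3], [-0.7, -0.9], [0.9, -0.7]]
[ 622.6 -125.3   50.9]
[ 598.2 -154.5   32.6]
[ 575.2 -181.1   50.3]
[502.6 -78.6   0.7]
[(285, np.float64(563.0), np.float64(-130.0), np.float64(0.0)), (291, np.float64(567.0), np.float64(-134.0), np.float64(-1.0)), (297, np.float64(571.0), np.float64(-138.0), np.float64(-1.0)), (303, np.float64(580.0), np.float64(-139.0), np.float64(33.0)), (309, np.float64(584.0), np.float64(-142.0), np.float64(31.0)), (315, np.float64(588.0), np.float64(-146.0), np.float64(32.0)), (321, np.float64(592.0), np.float64(-149.0), np.float64(32.0)), (327, np.float64(595.0), np.float64(-152.0), np.float64(31.0)), (333, np.float64(599.0), np.float64(-156.0), np.float64(32.0)), (339, np.float64(603.0), np.float64(-159.0), np.float64(31.0)), (345, np.float64(607.0), np.float64(-162.0), np.float64(32.0)), (351, np.float64(611.0), np.float64(-166.0), np.float64(32.0)), (357, np.float64(615.0), np.float64(-169.0), np.float64(32.0)), (363, np.float64(619.0), np.float64(-173.0), np.float64(31.0)), (369, np.float64(622.0), np.float64(-181.0), np.float64(1.0)), (375, np.float64(627.0), np.float64(-185.0), np.float64(-0.0))]
```

```bash
python3 go.py 596 -157 80 0.859; python3 -m creep '[85,27,-4,30,0,0,0, 85,28,-4,65,0,0,0, 85,28,-4,100,0,0,0, 85,28,-4,135,0,0,0, 85,28,-4,170,0,0,0, 85,28,-4,170,0,0,0]';python3 go.py 596 -157 6 0.859
```

```text
t 1.5333 pos [ 574.7 -175.7  249.9] yaw 0.86 F [ 0.2 -1.3 -0.1] gap 0.996
shift [ 28.1   4.1 169.9] norm 172.3 turn [-0.0008  0.      0.0015]
t: 2.03
tool_pos: [585.3, -154.0, 74.2]
tool_rot: [0.91, 0.415, -0.004, -0.003]
contact_force: [-1.6, 1.0, -0.4]
finger_gap: 0.994
t 2.0333 pos [ 585.3 -154.    74.2] yaw 0.857 F [-1.6  1.  -0.4] gap 0.994
shift [ 5.1 10.6 68.1] norm 69.1 turn [-0.0078  0.0047 -0.0023]
```

```bash
python3 -m creep '[85,0,8,0,0,0,0, 85,0,8,0,0,0,0, 85,0,8,0,0,0,0]';python3 go.py 596 -157 6 0.859
```

```text
t: 2.28
tool_pos: [597.0, -159.3, 82.7]
tool_rot: [0.909, 0.416, 0.001, 0.001]
contact_force: [-0.3, 0.0, 0.3]
finger_gap: 0.991
t 2.2833 pos [ 597.  -159.3   82.7] yaw 0.857 F [-0.3  0.   0.3] gap 0.991
shift [ 1.  -2.5 76.6] norm 76.7 turn [ 0.003  -0.0012 -0.0015]
```

```bash
python3 -m creep '[85,0,0,0,0,0,0, 85,0,0,15,0,0,0, 85,0,0,30,0,0,0, 85,0,0,45,0,0,0, 85,0,0,45,0,0,0,85,0,0,45,0,0,0]';python3 go.py 596 -157 6 0.859
```

```text
t: 2.78
tool_pos: [595.8, -158.1, 36.0]
tool_rot: [0.909, 0.416, -0.0, -0.0]
contact_force: [-0.4, 0.5, 1.3]
finger_gap: 0.992
t 2.7833 pos [ 595.8 -158.1   36. ] yaw 0.859 F [-0.4  0.5  1.3] gap 0.992
shift [ 1.  -0.5 30. ] norm 30.0 turn [-0.0001  0.     -0.0001]
```

```bash
python3 -m creep '[85,1,-0.5,12,0,0,0, 85,1,-0.5,22,0,0,0, 85,1,-0.5,29,0,0,0, 85,1,-0.5,29,0,0,0, 60,1,-0.5,29,0,0,0, 50,1,-0.5,29,0,0,0, 45,1,-0.5,29,0,0,0, 45,1,-0.5,29,0,0,0]' 45;python3 -m creep '[45,0,0,0,0,0,0, 45,0,0,0,0,0,0,45,0,0,0,0,0,0]';python3 go.py 596 -157 90 0.859
```

```text
t: 3.45
tool_pos: [596.3, -157.0, 6.8]
tool_rot: [0.909, 0.416, 0.0, 0.0]
contact_force: [-1.0, -0.2, 3.9]
finger_gap: 0.669
t: 3.7
tool_pos: [596.3, -157.1, 6.8]
tool_rot: [0.909, 0.416, 0.0, 0.0]
contact_force: [-1.3, -0.2, 5.9]
finger_gap: 0.667
t 3.7 pos [ 596.3 -157.1    6.8] yaw 0.859 F [-1.3 -0.2  5.9] gap 0.667
shift [ -0.1  -0.2 -83.2] norm 83.2 turn [ 0.0006 -0.0003 -0.0003]
```

```bash
python3 -m creep '[45,0,0,-5,0,0,0, 45,0,0,-15,0,0,0, 45,0,0,-30,0,0,0,45,0,0,-50,0,0,0,45,0,0,-70,0,0,0,45,0,0,-80,0,0,0,45,0,0,-83,0,0,0]';python3 go.py 508 198 90 -0.041;python3 - <<'E'
from plant import arm
import cv2,numpy as np,pickle
m=arm.camera_model("wrist");p,d=arm.grab_frame("wrist")
cv2.imwrite("pics/w2.png",p[:,:,::-1]);np.save("pics/w2.npy",d);pickle.dump(m,open("pics/w2.pkl","wb"))
E
```

```text
t: 4.28
tool_pos: [596.8, -157.3, 91.5]
tool_rot: [0.909, 0.416, 0.001, 0.001]
contact_force: [-0.1, -0.6, -4.7]
finger_gap: 0.674
t 4.2833 pos [ 596.8 -157.3   91.5] yaw 0.859 F [-0.1 -0.6 -4.7] gap 0.674
shift [ 210.9 -299.4    1. ] norm 366.2 turn [ 0.0018 -0.0022  0.8997]
```

View pics/w2.png

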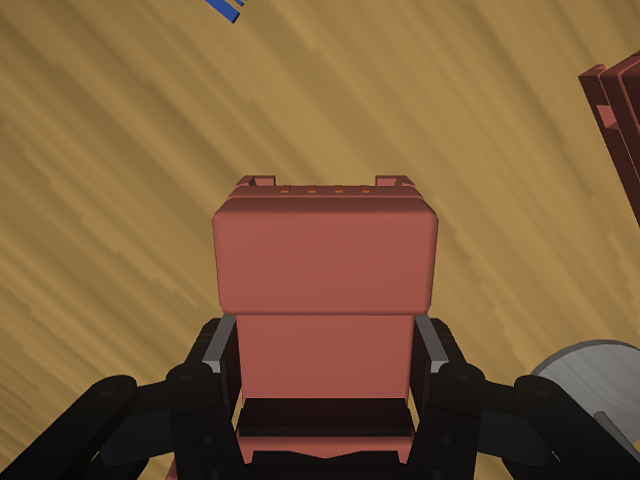

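```bash
python3 -m creep '[45,8,-14,-2,0,0,0.03, 45,24,-42,-6,0,0,0.1, 45,43,-75,-10,0,0,0.18, 45,62,-108,-10,0,0,0.26,45,81,-141,-10,0,0,0.35,45,100,-174,-10,0,0,0.44,45,119,-207,-10,0,0,0.53,45,137,-240,-10,0,0,0.62]';python3 go.py 470 199 95 -0.041
```

```text
t: 5.0
tool_pos: [502.4, 104.9, 98.4]
tool_rot: [0.993, 0.117, -0.001, -0.0]
contact_force: [1.1, 0.6, -3.6]
finger_gap: 0.672
t 5.0 pos [502.4 104.9  98.4] yaw 0.234 F [ 1.1  0.6 -3.6] gap 0.672
shift [ -9.6 -99.    3.4] norm 99.5 turn [0.     0.0014 0.2753]
```

```bash
python3 -m creep '[45,-3,-33,1,0,0,0.09, 45,-6,-62,3,0,0,0.17, 45,-8,-85,3,0,0,0.24, 45,-10,-97,3,0,0,0.275,45,-10,-99,3,0,0,0.275,45,-10,-99,3,0,0,0.275,45,-10,-99,3,0,0,0.275]';python3 go.py 508 198 95 -0.041;python3 - <<'E'
from plant import arm
import cv2,numpy as np,pickle
m=arm.camera_model("wrist");p,d=arm.grab_frame("wrist")
cv2.imwrite("pics/w3.png",p[:,:,::-1]);np.save("pics/w3.npy",d);pickle.dump(m,open("pics/w3.pkl","wb"))
E
```

```text
t: 5.58
tool_pos: [470.7, 196.5, 95.7]
tool_rot: [1.0, -0.018, -0.0, 0.0]
contact_force: [0.0, -0.6, -5.1]
finger_gap: 0.671
t 5.5833 pos [470.7 196.5  95.7] yaw -0.036 F [ 0.  -0.6 -5.1] gap 0.671
shift [37.3 -2.9  0.7] norm 37.4 turn [0.0007 0.0008 0.0053]
```

View pics/w3.png

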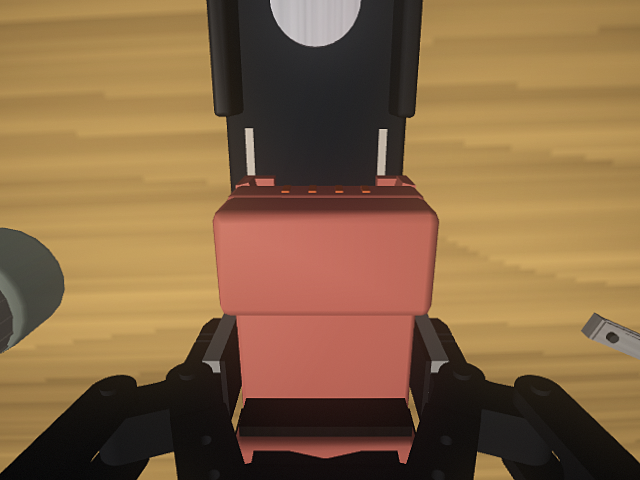

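```bash
python3 - <<'E'
import cv2
p=cv2.imread("pics/w3.png");cv2.imwrite("pics/w3z.png",cv2.resize(p[0:190,195:435],None,fx=3.3,fy=3.15,interpolation=cv2.INTER_CUBIC))
E
```

```text
(no output)
```

View pics/w3z.png

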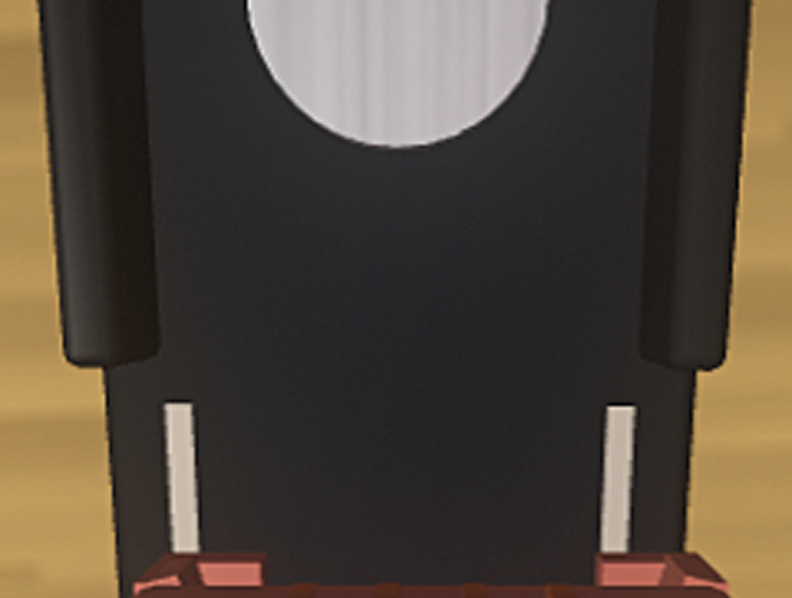

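```bash
python3 - <<'E'
from fit import *
import pickle
m=pickle.load(open("pics/w3.pkl","rb"))
B=[(65,362,-45,44,50),(725,368,-45,-44,50),(158,355,-45,36,20),(642,358,-45,-36,20),(397,147,-15,0,33.5),(104,370,-46,46,20),(693,372,-46,-46,20)]
B=[(195+(a+.5)/3.3-.5,(b+.5)/3.15-.5,*r) for a,b,*r in B]
q,r=fit(m,B,[588.8,194.8,-.041]);print(q.round(4));print(r.round(1).tolist())
c,s=np.cos(q[2]),np.sin(q[2])
# tip ; landing
for x in(-15,-80): print(x,q[0]+c*x,q[1]+s*x)
W=cloud(m,np.load("pics/w3.npy"))
for u,v in((316,20),(316,100),(150,100)):print(W[v,u].round(1))
# held pack in this view: nose hump front corners estimate
P=[(213,222,55,29,50+90),]
for u,v in((325,260),(325,350)):print(W[v,u].round(1))
L=W[260,205:450];print([(205+i,*L[i].round(0)) for i in (5,10,14,18,218,222,226,230,234,238)])
for u in (278,316,354):print([round(float(W[v,u][0]),1) for v in range(190,215,4)],[round(float(W[v,u][2]),1) for v in range(190,215,4)])
E
```

```text
[ 5.886259e+02  1.969455e+02 -4.330000e-02]
[[-1.5, 1.3], [1.2, 0.8], [1.3, 0.6], [-1.9, 0.6], [0.1, -0.8], [-2.1, -2.2], [2.4, -1.6]]
-15 573.6399418708993 197.5946120638655
-80 508.7008365018813 200.40754538543135
[584.4 196.8  31.3]
[550.  198.5  19.2]
[553.4 289.8  -1.8]
[512.1 195.5 137.8]
[472.8 196.9 119.7]
[(210, np.float64(458.0), np.float64(268.0), np.float64(-1.0)), (215, np.float64(459.0), np.float64(265.0), np.float64(-0.0)), (219, np.float64(513.0), np.float64(223.0), np.float64(136.0)), (223, np.float64(513.0), np.float64(222.0), np.float64(138.0)), (423, np.float64(512.0), np.float64(171.0), np.float64(139.0)), (427, np.float64(511.0), np.float64(169.0), np.float64(138.0)), (431, np.float64(511.0), np.float64(168.0), np.float64(137.0)), (435, np.float64(454.0), np.float64(130.0), np.float64(-0.0)), (439, np.float64(454.0), np.float64(127.0), np.float64(-0.0)), (443, np.float64(453.0), np.float64(125.0), np.float64(-1.0))]
[525.8, 525.8, 525.6, 525.2, 525.7, 525.4, 524.9] [114.3, 119.5, 123.9, 126.9, 133.2, 135.8, 137.9]
[525.6, 525.4, 525.2, 525.2, 524.9, 525.2, 524.4] [115.3, 119.7, 123.6, 128.1, 131.6, 136.7, 137.5]
[524.9, 524.8, 524.6, 524.8, 524.5, 524.8, 524.1] [113.9, 119.0, 122.9, 128.3, 131.4, 136.3, 137.6]
```

```bash
python3 go.py 508.5 200.2 60 -0.043; python3 -m creep '[45,12,-2,0,0,0,0.003, 45,28,-4,5,0,0,0.007, 45,37.5,-5,15,0,0,0.007, 45,37.5,-5,25,0,0,0.007,45,37.5,-5,33,0,0,0.007,45,37.5,-5,35,0,0,0.007,45,37.5,-5,35,0,0,0.007,45,37.5,-5,35,0,0,0.007]';python3 go.py 508.5 200.2 28 -0.043
```

```text
t 5.6333 pos [470.9 196.2  95.8] yaw -0.037 F [-0.4  0.  -4. ] gap 0.666
shift [37.5 -5.4 35.8] norm 52.1 turn [0.0006 0.0006 0.0064]
t: 6.3
tool_pos: [508.0, 200.9, 61.5]
tool_rot: [1.0, -0.021, -0.0, 0.0]
contact_force: [-0.3, 0.7, -4.3]
finger_gap: 0.665
t 6.3 pos [508.  200.9  61.5] yaw -0.043 F [-0.3  0.7 -4.3] gap 0.665
shift [ 0.5  0.7 33.5] norm 33.5 turn [0.     0.0003 0.    ]
```

```bash
python3 -m creep '[45,0.5,0.5,8,0,0,0, 45,0.5,0.5,18,0,0,0, 45,0.5,0.5,26,0,0,0, 45,0.5,0.5,31,0,0,0,45,0.5,0.5,33,0,0,0,45,0.5,0.5,33.5,0,0,0,45,0.5,0.5,33.5,0,0,0]';python3 go.py 508.5 200.2 26.8 -0.043
```

```text
t: 6.88
tool_pos: [508.8, 200.5, 27.7]
tool_rot: [1.0, -0.022, -0.0, -0.0]
contact_force: [0.4, -0.3, -3.2]
finger_gap: 0.664
t 6.8833 pos [508.8 200.5  27.7] yaw -0.043 F [ 0.4 -0.3 -3.2] gap 0.664
shift [-0.3  0.3  0.9] norm 1.0 turn [-0.      0.0002 -0.0001]
```

```bash
python3 -m creep '[45,0,0,0.5,0,0,0, 45,0,0,1,0,0,0,45,0,0,1,0,0,0]';python3 -m creep '[45,0,0,0.5,0,0,0,45,0,0,0.5,0,0,0]'
```

```text
t: 7.13
tool_pos: [508.9, 200.5, 26.9]
tool_rot: [1.0, -0.022, 0.0, -0.0]
contact_force: [0.1, 0.1, -4.0]
finger_gap: 0.67
t: 7.3
tool_pos: [508.9, 200.5, 26.8]
tool_rot: [1.0, -0.022, 0.0, -0.0]
contact_force: [-2.8, -1.0, 5.8]
finger_gap: 0.674
```

```bash
python3 -m creep '[60,0,0,0,0,0,0, 66,0,0,0,0,0,0,75,0,0,0,0,0,0,80,0,0,0,0,0,0,80,0,0,0,0,0,0,80,0,0,0,0,0,0,80,0,0,0,0,0,0]';python3 -m creep '[80,0,0,-10,0,0,0, 80,0,0,-30,0,0,0, 80,0,0,-60,0,0,0, 80,0,0,-90,0,0,0, 80,0,0,-105,0,0,0, 80,0,0,-110,0,0,0,80,0,0,-110,0,0,0]';python3 go.py 425 204 140 -0.043;python3 - <<'E'
from plant import arm
import cv2,numpy as np,pickle
m=arm.camera_model("wrist");p,d=arm.grab_frame("wrist")
cv2.imwrite("pics/w4.png",p[:,:,::-1]);np.save("pics/w4.npy",d);pickle.dump(m,open("pics/w4.pkl","wb"))
E
```

```text
t: 7.88
tool_pos: [508.8, 200.5, 26.3]
tool_rot: [1.0, -0.022, -0.0, -0.0]
contact_force: [0.8, -0.4, -0.6]
finger_gap: 0.934
t: 8.47
tool_pos: [509.4, 200.6, 137.9]
tool_rot: [1.0, -0.022, 0.001, -0.0]
contact_force: [0.4, -0.4, 0.1]
finger_gap: 0.938
t 8.4667 pos [509.4 200.6 137.9] yaw -0.043 F [ 0.4 -0.4  0.1] gap 0.938
shift [-84.5   0.3  -2.3] norm 84.5 turn [-0.001  -0.0024 -0.0003]
```

View pics/w4.png

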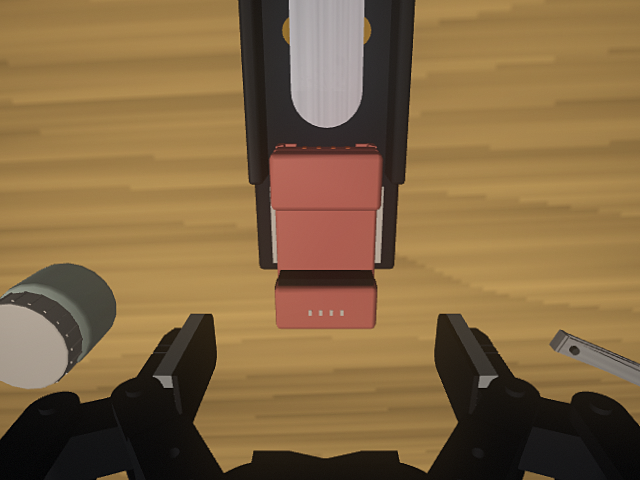

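```bash
python3 -m creep '[30,-25,0,0,0,0,0, 30,-60,0,0,0,0,0, 30,-85,0,10,0,0,0, 30,-89,0,40,0,0,0, 30,-89,0,75,0,0,0, 30,-89,0,100,0,0,0,30,-89,0,109,0,0,0,30,-89,0,109,0,0,0]' 40; python3 -m creep '[30,0,0,0,0,0,0,30,0,0,0,0,0,0]'; python3 go.py 440 203.4 28 -0.043
```

```text
t: 9.18
tool_pos: [418.2, 203.5, 25.0]
tool_rot: [1.0, -0.021, -0.002, 0.001]
contact_force: [-1.0, -1.0, 0.6]
finger_gap: 0.357
t: 9.35
tool_pos: [420.5, 204.6, 28.3]
tool_rot: [1.0, -0.022, 0.001, -0.0]
contact_force: [0.2, -0.4, 0.1]
finger_gap: 0.352
t 9.35 pos [420.5 204.6  28.3] yaw -0.043 F [ 0.2 -0.4  0.1] gap 0.352
shift [19.5  0.3  0.3] norm 19.5 turn [-0.0006 -0.001  -0.0003]
```

```bash
python3 -m creep '[30,4,0,0,0,0,0, 30,10,0,0,0,0,0, 30,14,0,0,0,0,0, 30,18,0,0,0,0,0, 30,21,0,0,0,0,0, 30,24,0,0,0,0,0,30,27,0,0,0,0,0,30,30,0,0,0,0,0]'; python3 go.py 528 199.6 28 -0.043
```

```text
t: 10.02
tool_pos: [449.8, 203.0, 27.2]
tool_rot: [1.0, -0.022, -0.0, 0.0]
contact_force: [-2.0, 0.0, 1.3]
finger_gap: 0.354
t 10.0167 pos [449.8 203.   27.2] yaw -0.043 F [-2.   0.   1.3] gap 0.354
shift [78.2  0.  -0.8] norm 78.2 turn [ 0.0001  0.0006 -0.0001]
```

```bash
python3 -m creep '[30,3,0,0,0,0,0, 30,6,0,0,0,0,0, 30,9,0,0,0,0,0, 30,12,0,0,0,0,0, 30,15,0,0,0,0,0, 30,18,0,0,0,0,0,30,20,0,0,0,0,0,30,20,0,0,0,0,0]'; python3 go.py 528 199.6 28 -0.043;python3 - <<'E'
from plant import arm
import cv2,numpy as np,pickle
m=arm.camera_model("wrist");p,d=arm.grab_frame("wrist")
cv2.imwrite("pics/w5.png",p[:,:,::-1]);np.save("pics/w5.npy",d);pickle.dump(m,open("pics/w5.pkl","wb"))
E
```

```text
t: 10.68
tool_pos: [470.4, 202.1, 27.3]
tool_rot: [1.0, -0.022, 0.0, -0.0]
contact_force: [-0.3, -0.1, 0.3]
finger_gap: 0.351
t 10.6833 pos [470.4 202.1  27.3] yaw -0.043 F [-0.3 -0.1  0.3] gap 0.351
shift [57.7 -0.  -0.7] norm 57.7 turn [-0.0002 -0.0003 -0.0005]
```

View pics/w5.png

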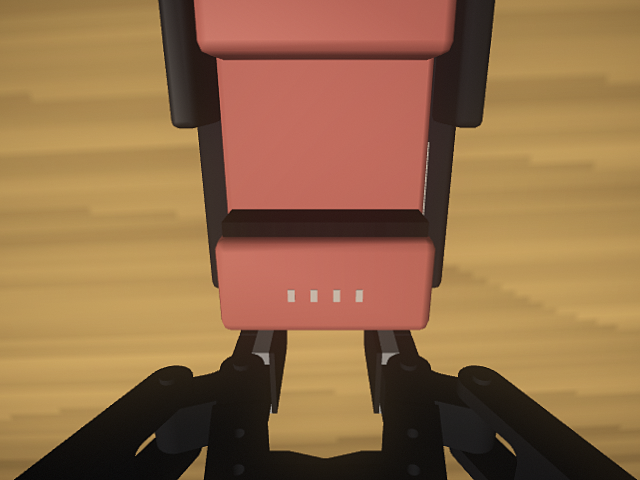

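```bash
python3 -m creep '[30,3,0,0,0,0,0, 30,6,0,0,0,0,0, 30,9,0,0,0,0,0, 30,12,0,0,0,0,0, 30,15,0,0,0,0,0, 30,18,0,0,0,0,0,30,20,0,0,0,0,0,30,20,0,0,0,0,0]'; python3 go.py 528 199.6 28 -0.043
```

```text
t: 11.4
tool_pos: [490.4, 201.3, 27.3]
tool_rot: [1.0, -0.022, 0.0, -0.0]
contact_force: [-0.3, 0.3, -0.4]
finger_gap: 0.349
t 11.4 pos [490.4 201.3  27.3] yaw -0.044 F [-0.3  0.3 -0.4] gap 0.349
shift [37.6  0.  -0.6] norm 37.6 turn [-0.0002 -0.0004 -0.0005]
```

```bash
python3 -m creep '[30,2,0,0,0,0,0, 30,4,0,0,0,0,0, 30,6,0,0,0,0,0, 30,8,0,0,0,0,0, 30,10,0,0,0,0,0, 30,12,0,0,0,0,0,30,14,0,0,0,0,0,30,15,0,0,0,0,0]'; python3 go.py 528 199.6 28 -0.043
```

```text
t: 12.07
tool_pos: [505.1, 200.6, 27.3]
tool_rot: [1.0, -0.022, -0.0, -0.0]
contact_force: [-3.0, 0.1, -0.0]
finger_gap: 0.351
t 12.0667 pos [505.1 200.6  27.3] yaw -0.043 F [-3.   0.1 -0. ] gap 0.351
shift [22.9 -0.  -0.7] norm 22.9 turn [-0.      0.     -0.0004]
```

```bash
python3 -m creep '[30,1,0,0,0,0,0, 30,2,0,0,0,0,0, 30,3,0,0,0,0,0, 30,4,0,0,0,0,0, 30,5,0,0,0,0,0, 30,6,0,0,0,0,0,30,7,0,0,0,0,0,30,8,0,0,0,0,0]'; python3 -m creep '[30,1,0,0,0,0,0, 30,2,0,0,0,0,0, 30,3,0,0,0,0,0, 30,4,0,0,0,0,0, 30,5,0,0,0,0,0, 30,6,0,0,0,0,0]'; python3 - <<'E'
from plant import arm
import cv2,numpy as np,pickle
m=arm.camera_model("wrist");p,d=arm.grab_frame("wrist")
cv2.imwrite("pics/w6.png",p[:,:,::-1]);np.save("pics/w6.npy",d);pickle.dump(m,open("pics/w6.pkl","wb"))
p,d=arm.grab_frame("side");cv2.imwrite("pics/s6.png",cv2.resize(p[220:350,180:340,::-1],None,fx=4,fy=4,interpolation=cv2.INTER_CUBIC))
E
```

```text
t: 12.73
tool_pos: [511.0, 200.5, 27.1]
tool_rot: [1.0, -0.021, -0.002, 0.0]
contact_force: [-15.2, 0.2, 9.2]
finger_gap: 0.352
t: 13.23
tool_pos: [517.6, 200.1, 27.1]
tool_rot: [1.0, -0.021, -0.001, 0.0]
contact_force: [-9.0, 0.3, 3.9]
finger_gap: 0.353
```

View pics/w6.png

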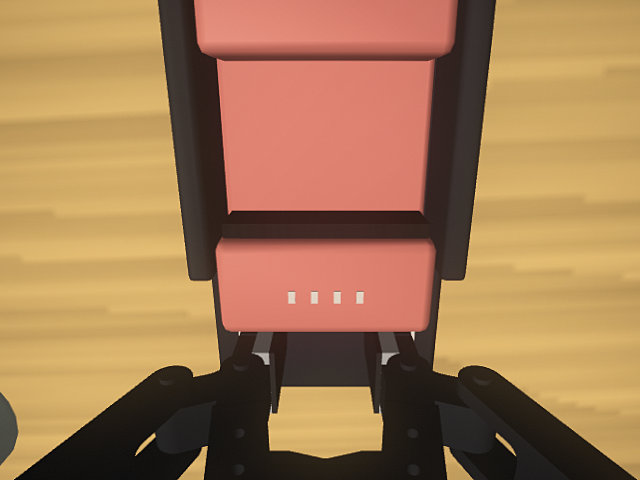

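View pics/s6.png

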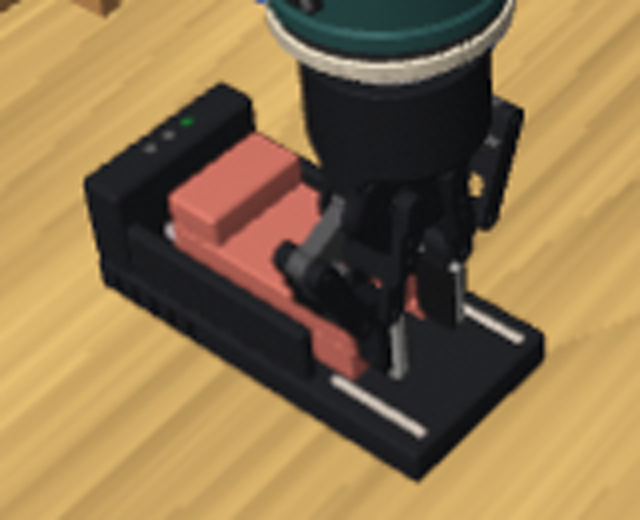

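```bash
python3 -m creep '[30,1,0,0,0,0,0, 30,2,0,0,0,0,0, 30,3,0,0,0,0,0, 30,4,0,0,0,0,0]'; python3 -m creep '[30,1,0,0,0,0,0, 30,2,0,0,0,0,0]';python3 -m creep '[30,1,0,0,0,0,0, 30,2,0,0,0,0,0]'
```

```text
t: 13.67
tool_pos: [522.2, 199.8, 27.1]
tool_rot: [1.0, -0.021, -0.001, 0.0]
contact_force: [-3.1, -0.3, -0.2]
finger_gap: 0.352
t: 13.83
tool_pos: [525.1, 199.8, 27.4]
tool_rot: [1.0, -0.022, 0.0, -0.0]
contact_force: [-0.4, 0.6, 0.4]
finger_gap: 0.351
t: 14.0
tool_pos: [527.0, 199.7, 27.4]
tool_rot: [1.0, -0.022, 0.0, -0.0]
contact_force: [-2.5, -0.3, 1.8]
finger_gap: 0.351
```

```bash
python3 -m creep '[30,1,0,0,0,0,0]';python3 -m creep '[30,1,0,0,0,0,0]'
```

```text
t: 14.08
tool_pos: [527.9, 199.7, 27.4]
tool_rot: [1.0, -0.022, 0.0, -0.0]
contact_force: [-2.4, -0.2, 0.6]
finger_gap: 0.355
t: 14.17
tool_pos: [528.1, 199.6, 27.2]
tool_rot: [1.0, -0.022, -0.001, 0.0]
contact_force: [-12.4, 0.3, 7.8]
finger_gap: 0.352
```

```bash
python3 -m creep '[30,0,0,0,0,0,0]';python3 -m creep '[30,0.5,0,0,0,0,0,30,0.5,0,0,0,0,0]'; python3 - <<'E'
from fit import *
from plant import arm
m=arm.camera_model("wrist");p,d=arm.grab_frame("wrist");cv2.imwrite("pics/w7.png",p[:,:,::-1])
W=cloud(m,d);np.save("pics/w7.npy",d)
q=(588.6,196.95,-.0433);c,s=np.cos(q[2]),np.sin(q[2])
P=W-[q[0],q[1],0];X=P[...,0]*c+P[...,1]*s
for v in range(40,340,6):print(v,X[v,325].round(1),W[v,325,2].round(1),end=" | ")
E
```

```text
t: 14.25
tool_pos: [528.0, 199.7, 27.1]
tool_rot: [1.0, -0.021, -0.001, 0.0]
contact_force: [-7.7, 0.1, 4.8]
finger_gap: 0.346
t: 14.42
tool_pos: [528.0, 199.7, 27.1]
tool_rot: [1.0, -0.021, -0.001, 0.0]
contact_force: [-9.9, -0.3, 6.1]
finger_gap: 0.355
40 32.9 68.9 | 46 31.7 68.6 | 52 30.5 67.8 | 58 29.7 62.6 | 64 29.0 52.6 | 70 27.6 51.5 | 76 26.1 51.1 | 82 24.6 51.3 | 88 23.1 52.4 | 94 21.5 52.0 | 100 20.0 51.7 | 106 18.5 52.0 | 112 17.0 52.6 | 118 15.4 51.7 | 124 13.7 51.2 | 130 12.2 52.0 | 136 10.6 52.2 | 142 8.8 50.8 | 148 7.2 51.2 | 154 5.6 51.1 | 160 3.8 50.5 | 166 2.1 50.7 | 172 0.7 52.1 | 178 -1.1 51.8 | 184 -2.9 51.5 | 190 -4.5 52.0 | 196 -6.4 51.4 | 202 -8.3 51.1 | 208 -9.8 52.1 | 214 -10.5 56.1 | 220 -10.3 62.4 | 226 -10.9 65.9 | 232 -12.6 65.6 | 238 -14.2 65.8 | 244 -14.9 68.4 | 250 -15.9 70.2 | 256 -17.8 69.6 | 262 -19.4 69.6 | 268 -20.6 70.6 | 274 -22.7 69.7 | 280 -24.2 70.2 | 286 -25.8 70.5 | 292 -28.3 68.8 | 298 -29.5 70.0 | 304 -31.4 69.7 | 310 -33.7 68.9 | 316 -35.1 69.6 | 322 -37.0 69.6 | 328 -39.0 69.3 | 334 -72.4 19.0 |
```

View pics/w7.png

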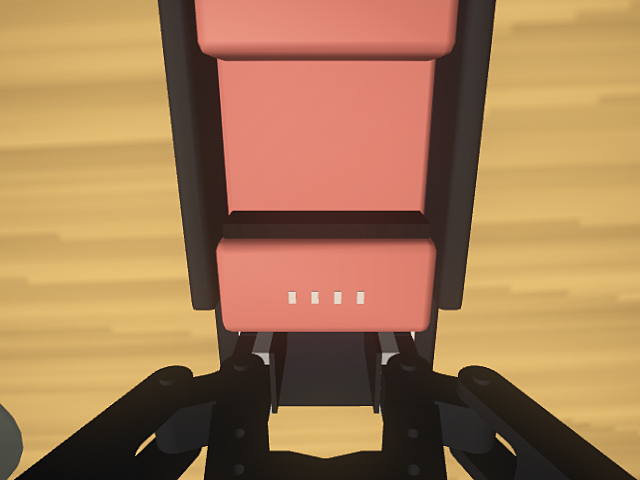

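```bash
python3 -m creep '[30,-6,0,0,0,0,0,30,-15,0,0,0,0,0, 30,-20,0,-10,0,0,0, 30,-20,0,-40,0,0,0, 15,-20,0,-70,0,0,0, 0,-10,0,-85,0,0,0, 0,10,0,-88,0,0,0,0,30,0,-88,0,0,0]' 40; python3 go.py 599 196.5 115 -0.043
```

```text
t: 15.13
tool_pos: [560.3, 198.7, 118.2]
tool_rot: [1.0, -0.021, 0.002, -0.001]
contact_force: [-0.3, -0.4, -0.5]
finger_gap: 0.003
t 15.1333 pos [560.3 198.7 118.2] yaw -0.043 F [-0.3 -0.4 -0.5] gap 0.003
shift [38.8  0.6  3.4] norm 38.9 turn [-0.0012 -0.0034  0.0005]
```

```bash
python3 -m creep '[0,15,0,0,0,0,0,0,30,0,1,0,0,0,0,37,0,2,0,0,0,0,38.5,0,10,0,0,0,0,38.5,0,18,0,0,0,0,38.5,0,25,0,0,0,0,38.5,0,25,0,0,0,0,38.5,0,25,0,0,0]'; python3 go.py 599 196.5 57 -0.043;python3 - <<'E'
from fit import *
from plant import arm
m=arm.camera_model("wrist");p,d=arm.grab_frame("wrist");cv2.imwrite("pics/w8.png",p[:,:,::-1])
p,d=arm.grab_frame("side");cv2.imwrite("pics/s8.png",cv2.resize(p[220:350,180:340,::-1],None,fx=4,fy=4,interpolation=cv2.INTER_CUBIC))
E
```

```text
t: 15.8
tool_pos: [596.8, 196.7, 89.7]
tool_rot: [1.0, -0.021, -0.001, 0.0]
contact_force: [-0.4, -0.3, 0.6]
finger_gap: 0.0
t 15.8 pos [596.8 196.7  89.7] yaw -0.043 F [-0.4 -0.3  0.6] gap 0.0
shift [ 2.2  0.1 32.7] norm 32.8 turn [0.0003 0.0014 0.0003]
```

View pics/w8.png

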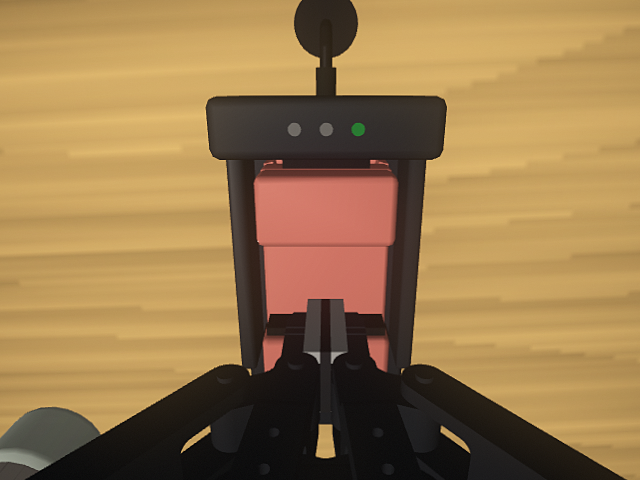

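View pics/s8.png

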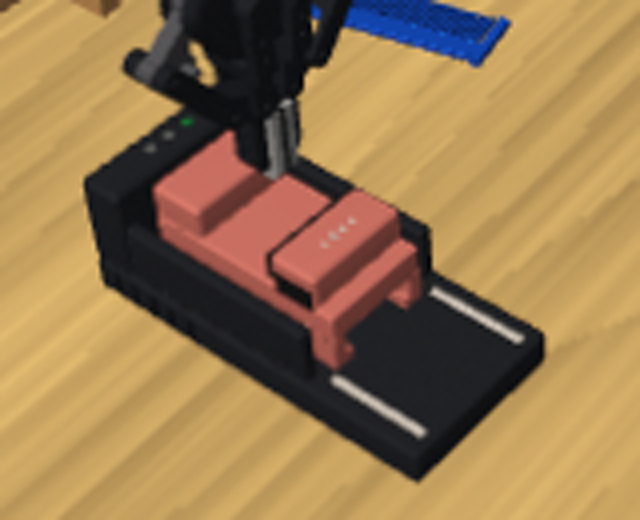

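```bash
python3 -m creep '[0,1,0,8,0,0,0,0,1,0,16,0,0,0,0,1,0,24,0,0,0,0,1,0,29,0,0,0,0,1,0,31,0,0,0,0,1,0,31,0,0,0,0,1,0,31,0,0,0]'; python3 go.py 590 196.9 58 -0.043
```

```text
t: 16.48
tool_pos: [598.7, 196.6, 59.2]
tool_rot: [1.0, -0.022, -0.0, -0.0]
contact_force: [-0.0, -0.1, -0.1]
finger_gap: -0.001
t 16.4833 pos [598.7 196.6  59.2] yaw -0.043 F [-0.  -0.1 -0.1] gap -0.001
shift [-8.7  0.1  1.2] norm 8.8 turn [-0.      0.0003 -0.0002]
```

```bash
python3 -m creep '[0,-2,0,1,0,0,0,0,-4,0,1,0,0,0,0,-5.5,0,1,0,0,0,0,-6.5,0,1,0,0,0,0,-7,0,1,0,0,0]'; python3 -m creep '[0,-0.5,0,0,0,0,0,0,-1,0,0,0,0,0]'; python3 -m creep '[0,-0.5,0,0,0,0,0,0,-0.5,0,0,0,0,0]'
```

```text
t: 16.9
tool_pos: [591.6, 197.0, 58.5]
tool_rot: [1.0, -0.022, 0.0, -0.0]
contact_force: [-0.1, -0.3, 0.2]
finger_gap: -0.0
t: 17.07
tool_pos: [590.7, 196.9, 58.4]
tool_rot: [1.0, -0.022, 0.0, -0.0]
contact_force: [0.1, -0.3, 0.5]
finger_gap: -0.002
t: 17.23
tool_pos: [590.2, 196.9, 58.3]
tool_rot: [1.0, -0.022, -0.0, -0.0]
contact_force: [-0.4, -0.5, 0.5]
finger_gap: 0.001
```

```bash
for i in 1; do python3 -m creep '[0,-0.5,0,0,0,0,0,0,-0.5,0,0,0,0,0]'; python3 -m creep '[0,-0.5,0,0,0,0,0,0,-0.5,0,0,0,0,0]'; python3 -m creep '[0,-0.5,0,0,0,0,0,0,-0.5,0,0,0,0,0]'; done
```

```text
t: 17.4
tool_pos: [589.8, 196.9, 58.3]
tool_rot: [1.0, -0.022, 0.0, -0.0]
contact_force: [1.4, -0.1, -1.1]
finger_gap: 0.0
t: 17.57
tool_pos: [589.3, 197.0, 58.3]
tool_rot: [1.0, -0.022, 0.0, -0.0]
contact_force: [1.9, -0.3, -0.7]
finger_gap: -0.0
t: 17.73
tool_pos: [588.7, 197.0, 58.3]
tool_rot: [1.0, -0.022, -0.0, -0.0]
contact_force: [0.5, -0.8, -0.6]
finger_gap: -0.002
```

```bash
python3 -m creep '[0,-0.5,0,0,0,0,0,0,-0.5,0,0,0,0,0]'; python3 -m creep '[0,-0.4,0,0,0,0,0,0,-0.4,0,0,0,0,0]'
```

```text
t: 17.9
tool_pos: [588.2, 197.0, 58.3]
tool_rot: [1.0, -0.022, 0.0, -0.0]
contact_force: [1.2, -0.7, -0.5]
finger_gap: 0.001
t: 18.07
tool_pos: [588.0, 197.0, 58.3]
tool_rot: [1.0, -0.022, 0.0, -0.0]
contact_force: [2.3, 0.1, -1.1]
finger_gap: -0.0
```

```bash
python3 -m creep '[0,-0.4,0,0,0,0,0,0,-0.4,0,0,0,0,0]'; python3 -m creep '[0,-0.3,0,0,0,0,0,0,-0.3,0,0,0,0,0]'
```

```text
t: 18.23
tool_pos: [587.7, 196.9, 58.4]
tool_rot: [1.0, -0.022, 0.0, -0.0]
contact_force: [5.4, 0.2, -2.2]
finger_gap: 0.002
t: 18.4
tool_pos: [587.5, 197.0, 58.4]
tool_rot: [1.0, -0.022, 0.0, -0.0]
contact_force: [6.0, -0.6, -2.9]
finger_gap: 0.002
```

```bash
python3 -m creep '[0,0,0,0,0,0,0,0,0,0,0,0,0,0,0,0,0,0,0,0,0]'; python3 -m creep '[0,0,0,0,0,0,0,0,0,0,0,0,0,0]'
```

```text
t: 18.65
tool_pos: [587.5, 197.0, 58.4]
tool_rot: [1.0, -0.022, 0.0, -0.0]
contact_force: [6.0, -0.5, -2.2]
finger_gap: -0.0
t: 18.82
tool_pos: [587.5, 197.0, 58.4]
tool_rot: [1.0, -0.022, 0.0, -0.0]
contact_force: [5.6, -0.7, -2.2]
finger_gap: -0.002
```

```bash
python3 -m creep '[0,3,0,0,0,0,0,0,7,0,0,0,0,0,0,11,0,0,0,0,0,0,14,0,0,0,0,0,0,15.5,0,0,0,0,0,0,16.5,0,0,0,0,0]'; python3 -m creep '[0,0.7,0,0,0,0,0,0,1.4,0,0,0,0,0]';python3 -m creep '[0,0.7,0,0,0,0,0,0,1.4,0,0,0,0,0]'
```

```text
t: 19.32
tool_pos: [603.8, 196.4, 58.2]
tool_rot: [1.0, -0.022, -0.0, -0.0]
contact_force: [-0.5, 0.2, 0.5]
finger_gap: 0.004
t: 19.48
tool_pos: [604.9, 196.3, 58.2]
tool_rot: [1.0, -0.022, -0.0, -0.0]
contact_force: [-0.6, 0.5, 0.3]
finger_gap: 0.001
t: 19.65
tool_pos: [606.3, 196.3, 58.3]
tool_rot: [1.0, -0.022, -0.0, -0.0]
contact_force: [-2.1, 0.3, 1.4]
finger_gap: 0.0
```

```bash
python3 -m creep '[0,0.5,0,0,0,0,0,0,1,0,0,0,0,0]';python3 -m creep '[0,0.5,0,0,0,0,0,0,0.8,0,0,0,0,0]'
```

```text
t: 19.82
tool_pos: [607.2, 196.3, 58.3]
tool_rot: [1.0, -0.022, -0.0, -0.0]
contact_force: [-2.8, 0.1, 1.5]
finger_gap: -0.005
t: 19.98
tool_pos: [608.0, 196.2, 58.2]
tool_rot: [1.0, -0.022, -0.0, 0.0]
contact_force: [-4.8, -0.4, 2.2]
finger_gap: 0.001
```

```bash
python3 -m creep '[0,-3,0,0,0,0,0,0,-8,0,0,0,0,0,0,-9,0,-10,0,0,0,0,-9,0,-35,0,0,0,0,-20,0,-65,0,0,0,0,-50,0,-85,0,0,0,0,-85,0,-95,0,0,0,0,-110,0,-95,0,0,0]'; python3 -m creep '[0,0,0,0,0,0,0,0,0,0,0,0,0,0,0,0,0,0,0,0,0,0,0,0,0,0,0,0]'; python3 - <<'E'
from fit import *
from plant import arm
m=arm.camera_model("wrist");p,d=arm.grab_frame("wrist");cv2.imwrite("pics/w9.png",p[:,:,::-1])
W=cloud(m,d)
q=(588.6,196.95,-.0433);c,s=np.cos(q[2]),np.sin(q[2])
P=W-[q[0],q[1],0];X=P[...,0]*c+P[...,1]*s
print([(v,float(X[v,325].round(1)),float(W[v,325,2].round(1))) for v in range(60,420,3) if 40<W[v,325,2]<75])
p,d=arm.grab_frame("top");cv2.imwrite("pics/t9.png",p[:,:,::-1])
s=arm.read_state();print(s["contact_force"],s["t"])
E
```

```text
t: 20.65
tool_pos: [497.1, 201.5, 156.2]
tool_rot: [1.0, -0.021, 0.002, -0.001]
contact_force: [-0.0, 1.4, -0.1]
finger_gap: 0.002
t: 20.98
tool_pos: [499.1, 200.7, 153.4]
tool_rot: [1.0, -0.022, 0.0, -0.0]
contact_force: [0.1, 0.6, 0.9]
finger_gap: -0.002
[(60, 10.2, 51.5), (63, 8.7, 51.1), (66, 7.0, 53.0), (69, 5.6, 52.1), (72, 4.1, 51.4), (75, 2.5, 52.3), (78, 1.0, 51.1), (81, -0.6, 51.1), (84, -2.1, 51.2), (87, -3.7, 52.7), (90, -5.3, 52.4), (93, -6.9, 51.4), (96, -8.5, 51.1), (99, -10.0, 51.3), (102, -11.4, 65.0), (105, -12.9, 65.4), (108, -14.4, 67.7), (111, -15.9, 68.4), (114, -17.3, 69.8), (117, -18.8, 70.2), (120, -20.4, 69.1), (123, -21.9, 69.4), (126, -23.4, 69.4), (129, -25.0, 68.6), (132, -26.5, 69.3), (135, -28.1, 69.0), (138, -29.6, 69.3), (141, -31.2, 69.5), (144, -32.7, 69.4), (147, -34.3, 69.5), (150, -35.9, 69.7), (153, -37.4, 70.4), (156, -39.0, 70.2), (159, -40.9, 68.0), (162, -45.1, 51.2), (165, -46.8, 51.7), (168, -48.6, 51.1)]
[0.03002508 0.39333034 0.79239255] 21.0833
```

View pics/w9.png

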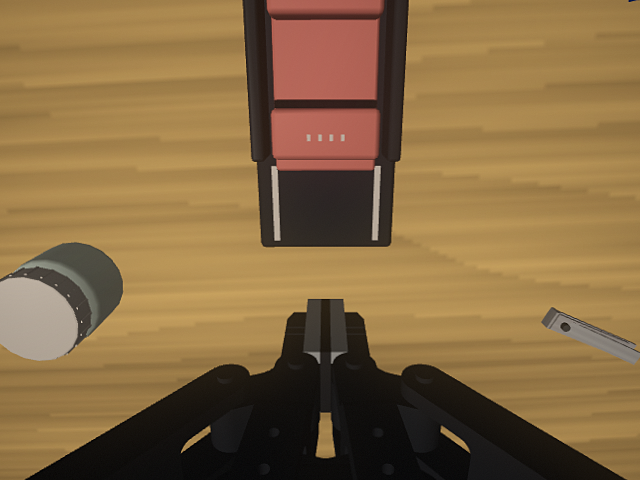

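View pics/t9.png

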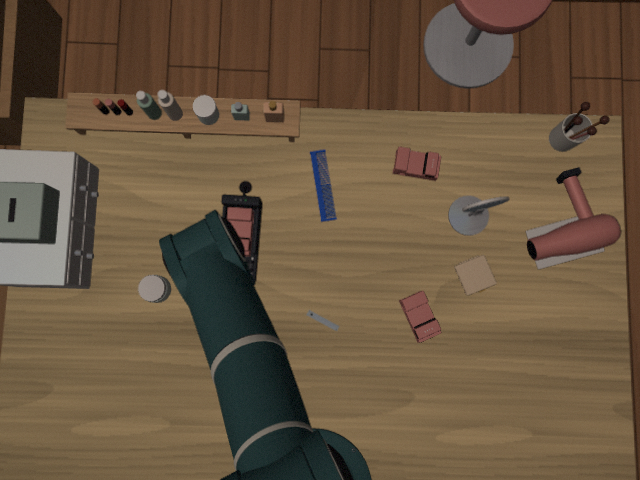

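```bash
python3 -c "
from plant import arm
print(arm.close_job())"
```

```text
the job is handed in; nothing more can be done
None
```

The pack is fully home on its charger and the job is handed in at about 21 s; no verdict was reported.

- **Set-down:** I picked up the leftmost pack and set it down on the open deck in front of the tongue. I let go there and backed the fingers off.
- **Push:** I pushed it from behind with both fingertips. Resistance peaked at about 15 N. It then dropped away about where the catches should spring in, and rose to about 12 N at the end stop.
- **Tug:** I tugged the black lip at 5 to 6 N for about 0.5 s. The pack took up about 2 mm of play and then held.
- **Final nudge:** I pushed it forward again at about 5 N and withdrew.

**Last checks:**
- The depth picture puts the lip face at charger x of about -10 to -11 mm, against -10 mm when home, and the rear edge at about -50 mm. In the last picture the pack sits straight.
- In the top picture the mirror stand, compact, jar, nail clipper, comb and the two other packs are where they started. The force on the tool was about zero.
- I could not read the catches themselves; that they engaged is inferred from the force drop and the tug holding.
- The top and wrist cameras disagreed by about 2 mm on the charger's sideways position. I used the wrist camera.

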